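# Catch the bushings from the feeder chute and present them for counting

## Task

Pick up the blue catch box by its upright tab and, holding it under the mouth of the feeder chute, push the yellow gate's red bar up with the box's rim so that all four brass bushings slide into the box. Then carry the box away and finish still holding it, level and still, about 15 cm above the bench and centred over the round yellow mark, with all four bushings in it. Keep the box upright throughout, do not set it down once bushings are in it, and leave the can, the wrench and the small tote alone.

Things in the scene. Friction and masses are not known exactly. Their poses are not given: they have to be found in the camera images.
- catch: loose blue open catch box, about 150 g, 120 x 120 mm outside, 50 mm high, walls and floor 4 mm, with an upright grip tab outside its -x wall. Origin: centre of its underside, z up. Starts upright and empty on the bench on the robot's right (-y), tab roughly towards the robot
- tab (a point): where to grip the box's tab: box frame (-75, 0, 75) mm. The tab is 14 mm thick along the box's y, 30 mm along its x (x -90 to -60 mm), its top 90 mm above the underside, 40 mm above the rim. Grip it from above across its y faces, firmly (50 N), as the load hangs out to one side
- chute: fixed steel feeder chute. Origin: on the bench straight below its lip; z up; pieces come off towards -x. The floor rises from the lip (180 mm high) towards +x at 25 degrees for 200 mm, 36 mm wide inside, walls 28 mm high. Post at x 110 to 150 mm; white housing at x 170 to 300 mm, 160 mm wide, with a bowl up to 300 mm high. Below the chute at x under 100 mm is only the gate's bar
- lip (a point): middle of the chute's lip, where the pieces come off: chute frame (0, 0, 180) mm
- gate (a joint): gate, m: 0 = down and shut, 0.035 = fully up (end stop). Slides straight up, 120 g, falls shut by itself. A yellow plate 60 mm wide crosses the lip on its outer side; two yellow cheeks go down beside the chute to a red bar below it. Pieces get out from about 0.022 up, and take about a second at full opening
- gate_bar (a point): middle of the underside of the gate's red bar: level, 90 mm long across the chute, 26 mm wide (chute x 6 to 32 mm); gate shut: chute frame (19, 0, 130) mm; rises with the gate. Lift it with the rim of the box's +x wall: box turned as the chute (same x direction), its centre at chute x = -40 mm, so that it also spans where the pieces fall
- bush0_center (a point): centre of brass bushing 1 of 4: 24 mm diameter, 16 mm high, 25 g, slippery; waits in single file on the chute behind the gate
- bush1_center (a point): centre of brass bushing 2 of 4: 24 mm diameter, 16 mm high, 25 g, slippery; waits in single file on the chute behind the gate
- bush2_center (a point): centre of brass bushing 3 of 4: 24 mm diameter, 16 mm high, 25 g, slippery; waits in single file on the chute behind the gate
- bush3_center (a point): centre of brass bushing 4 of 4: 24 mm diameter, 16 mm high, 25 g, slippery; waits in single file on the chute behind the gate
- mark: flat round yellow mark with white middle and black centre dot on the bench, 90 mm diameter, about 1 mm thick, below the overhead count camera; origin at its centre. The box's underside must end 100 to 200 mm above the bench with its centre over this point
- can: bystander: upright drinks can, 54 mm diameter, 115 mm high, origin at the centre of its underside
- wrench: bystander: wrench lying flat beyond the mark
- tote: bystander: small blue tote with bushings, 130 x 100 x 60 mm, origin at the centre of its underside, on the left near the robot; it has no tab

How it is judged (in metres and radians):
On the way, in this order (a step that is already met when the one before it is completed fails the run):
1. the empty box is lifted off the bench (height (world z) of catch above 0.03 m and value of joint gate below 0.003 m), for 0.1 s.
2. the gate is being lifted by the box's rim (value of joint gate above 0.01 m and x of gate_bar in the frame of catch between -0.08 and 0.08 m and y of gate_bar in the frame of catch between -0.11 and 0.11 m and z of gate_bar in the frame of catch between 0.035 and 0.065 m), for 0.03 s.
3. all four bushings are in the box, held in the air (x of bush0_center in the frame of catch between -0.058 and 0.058 m and y of bush0_center in the frame of catch between -0.058 and 0.058 m and z of bush0_center in the frame of catch between 0 and 0.048 m and x of bush1_center in the frame of catch between -0.058 and 0.058 m and y of bush1_center in the frame of catch between -0.058 and 0.058 m and z of bush1_center in the frame of catch between 0 and 0.048 m and x of bush2_center in the frame of catch between -0.058 and 0.058 m and y of bush2_center in the frame of catch between -0.058 and 0.058 m and z of bush2_center in the frame of catch between 0 and 0.048 m and x of bush3_center in the frame of catch between -0.058 and 0.058 m and y of bush3_center in the frame of catch between -0.058 and 0.058 m and z of bush3_center in the frame of catch between 0 and 0.048 m and height (world z) of catch above 0.03 m and contact force between the fingers and catch above 1 N), for 0.2 s.
At the end, for the whole second after the job is handed in: Fingers hold the box (over 2 N), underside 100 to 200 mm above the bench, centre within 35 mm of the mark's centre seen from above, tilt under 0.1 rad, under 20 mm/s and 0.15 rad/s, all four bushings inside below the rim, clear of the chute, gate shut (x of bush0_center in the frame of catch between -0.058 and 0.058 m and y of bush0_center in the frame of catch between -0.058 and 0.058 m and z of bush0_center in the frame of catch between 0 and 0.048 m and x of bush1_center in the frame of catch between -0.058 and 0.058 m and y of bush1_center in the frame of catch between -0.058 and 0.058 m and z of bush1_center in the frame of catch between 0 and 0.048 m and x of bush2_center in the frame of catch between -0.058 and 0.058 m and y of bush2_center in the frame of catch between -0.058 and 0.058 m and z of bush2_center in the frame of catch between 0 and 0.048 m and x of bush3_center in the frame of catch between -0.058 and 0.058 m and y of bush3_center in the frame of catch between -0.058 and 0.058 m and z of bush3_center in the frame of catch between 0 and 0.048 m and height (world z) of catch between 0.1 and 0.2 m and horizontal distance between catch and mark below 0.035 m and angle between catch's own z axis and vertical below 0.1 rad and linear speed of catch below 0.02 m/s and angular speed of catch below 0.15 rad/s and contact force between the fingers and catch above 2 N and contact force between catch and chute below 0.1 N and value of joint gate below 0.004 m); the arm keeps its last pose, push and grip.
It fails at once if the box is tipped by more than 0.45 rad (angle between catch's own z axis and vertical above 0.45 rad).
It fails at once if a bushing is in the box while the box stands on the bench (height (world z) of catch below 0.008 m and ((x of bush0_center in the frame of catch between -0.058 and 0.058 m and y of bush0_center in the frame of catch between -0.058 and 0.058 m and z of bush0_center in the frame of catch between 0 and 0.048 m) or (x of bush1_center in the frame of catch between -0.058 and 0.058 m and y of bush1_center in the frame of catch between -0.058 and 0.058 m and z of bush1_center in the frame of catch between 0 and 0.048 m) or (x of bush2_center in the frame of catch between -0.058 and 0.058 m and y of bush2_center in the frame of catch between -0.058 and 0.058 m and z of bush2_center in the frame of catch between 0 and 0.048 m) or (x of bush3_center in the frame of catch between -0.058 and 0.058 m and y of bush3_center in the frame of catch between -0.058 and 0.058 m and z of bush3_center in the frame of catch between 0 and 0.048 m))).
It fails at once if the can, the wrench or the tote is moved by more than 30 mm (distance of any of can, wrench, tote from where it was at the start of the episode above 0.03 m).
It also fails if it takes over 45 s, if anything falls off the work surface, if the arm or the gripper's body presses on something with over 40 N, if the wrist force passes 120 N, or if a joint passes its speed limit or range.

## Robot

A 6-joint arm with a two-finger parallel gripper is mounted at the origin on the work surface. World frame = base frame: x ahead of the robot, y to its left, z up, the work surface at z = 0. Lengths are in mm, angles in rad, forces in N, time in s.
With the tool pointing down it reaches from about 300 to 875 mm from the base axis. Payload 6.4 kg.
Tool frame: the origin (TCP) lies midway between the tips of the shut fingers; the grasp point (between the pads) lies 19 mm behind it; z points along the fingers, y is the line along which they close (so a half turn about z gives the same grasp; the last joint's range is limited). The gripper opens to 88 mm and grips with 3 to 60 N. Pads are 18 mm wide; open, the fingers measure 123 mm over their backs; the gripper's body (75 mm by 187 mm) begins 45 mm behind the grasp point.
Start: joints at [0.946, 0.181, 1.607, -0, 1.354, -0.206], TCP at [233.823, 525.327, 238.714] pointing down, gripper open.
Joint ranges: [-2.99, 2.99], [-0.89, 2.07], [0.3, 2.58], [-1.14, 4.28], [0, 2.63], [-3.12, 3.12]. Speed limits (rad/s): [2.57, 2.57, 3.01, 3.14, 3.14, 3.14].

## Interface

Orientations are given as a unit quaternion [w, x, y, z].
In Python, from bench import manip, monitor, get_image, camera_model gives the robot as it stands (manip), with the cameras as plain functions and the readings (monitor).
- The arm moves only by the tool tcp_steps, called after "Call:" as name(argument=value, ...), one argument or row to a line, values as JSON. Schema: {"type":"object","properties":{"increments":{"type":"array","items":{"type":"object","properties":{"x":{"type":"number"},"y":{"type":"number"},"z":{"type":"number"},"spin":{"type":"number"}},"additionalProperties":false},"minItems":1,"maxItems":20},"aperture":{"type":"number"},"grip_n":{"type":"number"},"only":{"type":"string"},"quiet":{"type":"boolean"},"lines":{"type":"string"}},"required":["increments"],"additionalProperties":false}. increments is a list of rows, 1 to 20 of them, each an object with the fields x, y, z (the shift in mm), spin (a turn about the tool's z in rad); a field left out counts as zero; each row is the pose to reach, as a shift and turn from the pose commanded when the call began, along the tool's axes at that moment; what a row does not reach only later rows make up. A row lasts 1/8 s, in which the tool goes at most 62.5 mm and 0.188 rad, less where a joint would pass 70% of its speed; a pose out of reach is approached as far as the arm can. aperture is the opening from 0.0 (shut) to 1.0 (fully open), set as the call begins (left out keeps the last). The fingers move at their own pace and stop on an object; grip_n is the grip in N (left out, the last holds). Time passes only in rows, so rows that do not move let the fingers close. The tool returns the time, the measured TCP pose, the force, the opening and the grip force at its end. only (a regular expression) keeps the lines of the reply that match it, lines (a string "A,B") keeps lines A to B, and quiet returns only ok. Input that does not fit is refused with a message, and nothing moves.
- monitor.read_state(): the state, without advancing time (a new reading comes with each control period).
- get_image(name): name is "side" or "top" or "wrist"; returns the picture (384x512x3 uint8, blue, green, red); there is no depth.
- camera_model(name): a dict with "fx", "fy", "cx", "cy" (pixels), "dist_coeffs" ([k1, k2, p1, p2, k3] as OpenCV has them; the pictures are not rectified), "pose" (4x4, takes a point from camera to world coordinates). Camera axes: x right, y up, looking along -z (the intrinsics and any distortion apply to the point x, -y, -z); pixel columns grow to the right and rows downward; lengths in mm; the calibration is good to about 2 mm. A picture is of the moment at which its call begins: read the wrist's pose just before it. camera_model takes no time and is no camera call; for the wrist camera it gives the pose at the moment of the call.
- manip.close_job(): hands the job in; it is judged then, once.
The state is a dict: "time": time; "joints": joint angles; "qvel": joint speeds; "joint_torque": joint torques, N m; "tool_pos": TCP position; "tool_rot": TCP orientation; "ft_force": force on the tool from outside, world axes, zero at the start; "ft_torque": the same for the moment, N m; "opening": opening from 0.0 (shut) to 1.0 (fully open); "finger_force": force on a finger pad.
Only numpy, scipy, OpenCV 4.12 (cv2) and the standard library are available. Lean on these libraries where they do the work, as an engineer would, in place of code of your own. Each camera call takes 0.05 s, during which the arm holds its last target. There are 200 camera calls.

## Working session

There is one attempt and no reset: what is moved stays moved. The work goes in short steps, Python scripts to look and compute and a tool call to move; the robot and the scene stay as the last step left them, time stands still between calls to the robot, and variables do not carry over. Pictures are saved under pics/ and viewed, at most 10 in all, crops included, and the job is handed in when it is done.

```bash
ls; mkdir -p pics
```

Run:
```python
from bench import manip, monitor, get_image, camera_model
import cv2,numpy as np
for n in("side","top"):
    cv2.imwrite(f"pics/{n}0.png",cv2.resize(get_image(n),(800,600),interpolation=cv2.INTER_CUBIC))
    m=camera_model(n);print(n,{k:v for k,v in m.items() if k!='pose'},np.round(m['pose'],3).tolist())
print(monitor.read_state())
```

```text
bench.py
pics
side {'fx': 447.01391735440643, 'fy': 447.01391735440643, 'cx': 257.40980298918896, 'cy': 204.52823917537881, 'dist_coeffs': array([0.05588146, 0.        , 0.        , 0.        , 0.        ])} [[0.991, 0.083, -0.106, 407.82], [-0.135, 0.571, -0.81, -1092.761], [-0.007, 0.817, 0.577, 934.98], [0.0, 0.0, 0.0, 1.0]]
top {'fx': 464.4522987231773, 'fy': 464.4522987231773, 'cx': 252.03689983699138, 'cy': 189.4108048271628, 'dist_coeffs': array([-0.19456772,  0.        ,  0.        ,  0.        ,  0.        ])} [[0.009, 0.989, -0.149, 348.086], [-1.0, 0.009, 0.003, 34.928], [0.004, 0.149, 0.989, 1397.579], [0.0, 0.0, 0.0, 1.0]]
{'time': 0.1, 'joints': array([ 9.45687934e-01,  1.81430102e-01,  1.60786035e+00,  2.75318484e-05,
        1.35380424e+00, -2.06278227e-01]), 'qvel': array([ 9.83325183e-05, -2.46827695e-03, -2.70934001e-03,  4.19784159e-04,
        4.59175624e-04, -9.49142107e-04]), 'joint_torque': array([ 1.41681907e-03, -4.34820628e+01, -3.42699015e+01,  7.05832383e-02,
        3.38995212e-02,  2.36120030e-05]), 'tool_pos': array([233.53883929, 524.93631478, 237.94387277]), 'tool_rot': array([-3.15575675e-04,  2.07890648e-01,  9.78151785e-01, -6.81631333e-04]), 'ft_force': array([-0.32506894,  0.20513847, -0.05684642]), 'ft_torque': array([-0.05308887, -0.00993371,  0.0781058 ]), 'finger_force': 0.0, 'opening': 1.0057588208023238}
```

View pics/top0.png

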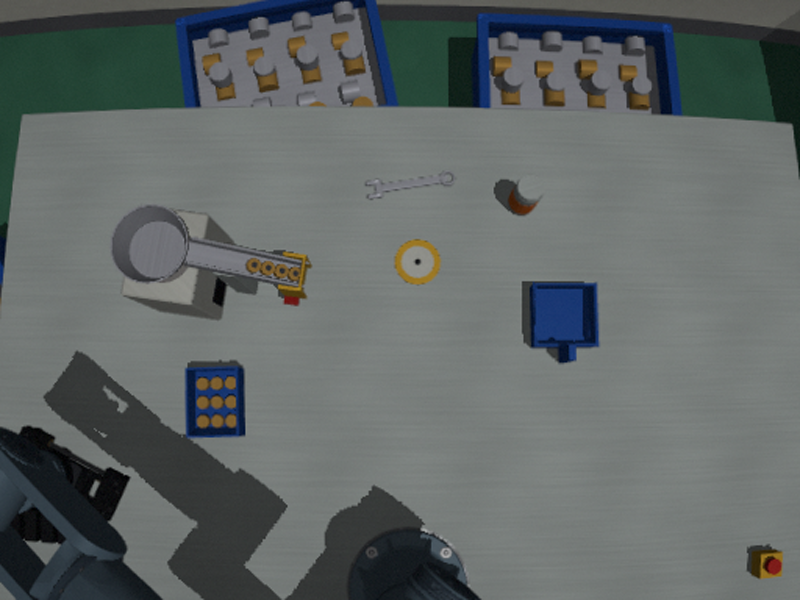

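View pics/side0.png

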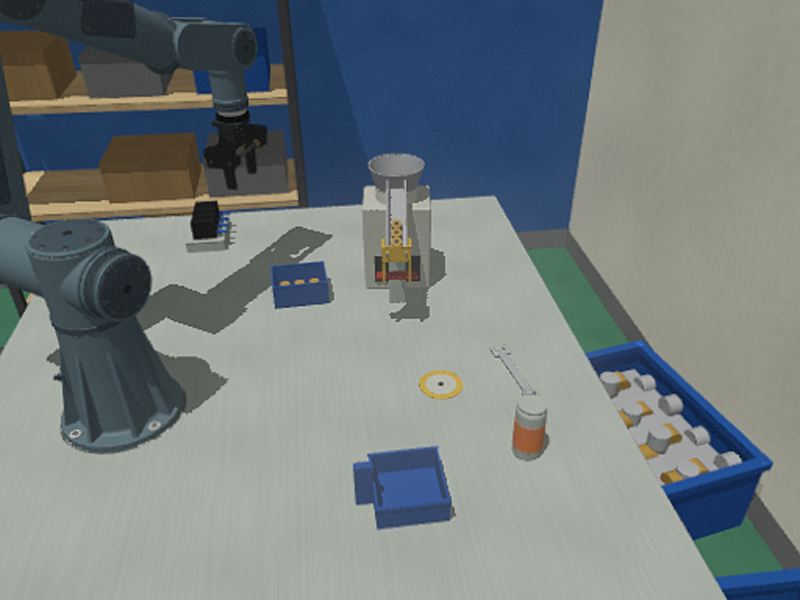

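The top view shows the box near (564,316) with its tab at (567,353), the mark at (417,262) and the chute lip at about (305,272), pouring towards -y. The side view agrees, with the red bar near (400,273). I'll enlarge crops to measure.

Run:
```python
import cv2,numpy as np
from bench import manip, monitor, get_image, camera_model
t=get_image("top");s=get_image("side")
def crop(im,x,y,w,h,k=6): return cv2.resize(im[y:y+h,x:x+w],None,fx=k,fy=k,interpolation=cv2.INTER_CUBIC)
a=crop(t,140,145,66,60);b=crop(t,330,175,66,60)
c=crop(s,222,140,66,40);d=crop(s,222,280,66,60)
cv2.imwrite("pics/top1.png",np.hstack([a,b])); 
cv2.imwrite("pics/side1.png",np.hstack([crop(s,230,108,60,85),crop(s,225,280,70,85)]))
```

```text
(no output)
```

View pics/top1.png

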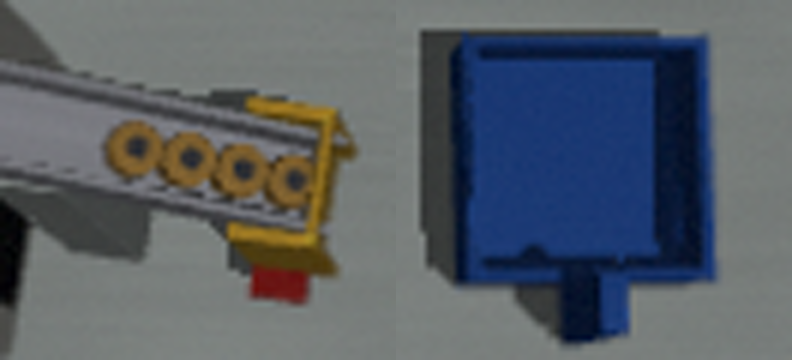

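View pics/side1.png

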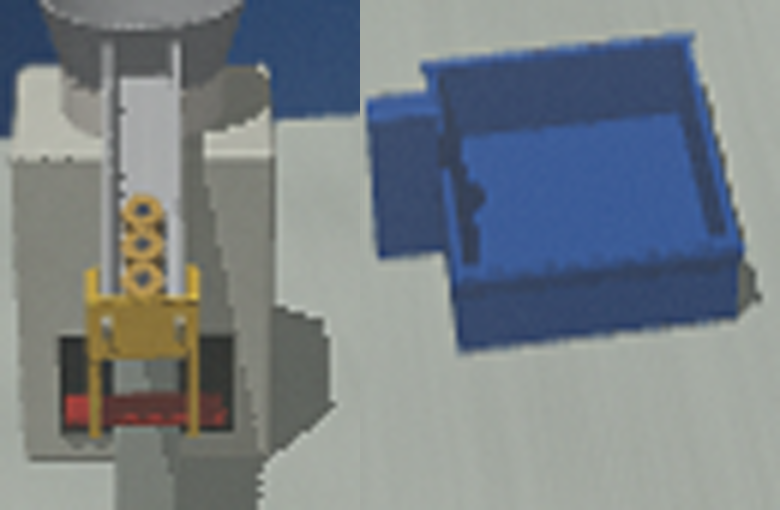

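The crops show the box rim and base corners and the tab top, and at the gate the bar's lower corners at (65,425) and (228,428) and the bushing rings. I'll fit the poses to these points.

Create h.py:
```python
import numpy as np,cv2
from bench import manip, monitor, get_image, camera_model
from scipy.optimize import least_squares
M={n:camera_model(n) for n in("side","top")}
def proj(n,P):
    m=M[n];T=np.linalg.inv(m['pose']);P=np.atleast_2d(P)
    c=(P@T[:3,:3].T+T[:3,3])*[1,-1,-1]
    K=np.array([[m['fx'],0,m['cx']],[0,m['fy'],m['cy']],[0,0,1.]])
    return cv2.projectPoints(c,np.zeros(3),np.zeros(3),K,np.array(m['dist_coeffs']))[0][:,0]
def loc(p,L):
    L=np.atleast_2d(L).astype(float);c,s=np.cos(p[2]),np.sin(p[2])
    return np.c_[p[0]+c*L[:,0]-s*L[:,1],p[1]+s*L[:,0]+c*L[:,1],L[:,2]]
def px(uv,off,k=6): return (np.array(uv,float)+.5)/k-.5+off
```

Run:
```python
from h import *
# mark
mp=px([[417.5,261.5]],[0,0],800/512)
r=least_squares(lambda p:(proj("top",[[p[0],p[1],1]])-mp).ravel(),[600,0]);print("mark",r.x)
msd=px([[440.5,384]],[0,0],800/512)
print("mark side",least_squares(lambda p:(proj("side",[[p[0],p[1],1]])-msd).ravel(),[600,0]).x)
# box
BL=dict(top=[[60,60,50],[60,-60,50],[-60,-60,50],[-60,60,50],[-90,7,90],[-90,-7,90]],
 side=[[-60,-60,50],[60,-60,50],[-60,60,50],[60,60,50],[-90,7,90],[-90,-7,90],[-60,-60,0],[60,-60,0]])
BU=dict(top=px(np.array([[463,38],[707,36],[716,280],[462,282],[600,335],[628,335]])-[396,0],[330,175]),
 side=px(np.array([[455,280],[742,245],[422,65],[693,36],[368,100],[372,118],[460,352],[738,317]])-[360,0],[225,280]))
def f(p,cs=("top","side")): return np.concatenate([(proj(c,loc(p,BL[c]))-BU[c]).ravel() for c in cs])
for cs in (("top","side"),("top",),("side",)):
    r=least_squares(f,[500,-200,0],loss='soft_l1',kwargs=dict(cs=cs),x_scale=[1,1,.01]);print("box",cs,r.x);
    if len(cs)==2:
        print(np.round(f(r.x).reshape(-1,2),1).tolist());print("tab",loc(r.x,[-75,0,75]))
# chute
a=np.radians(25);S=lambda s,h:[s*np.cos(a)-h*np.sin(a),0,180+s*np.sin(a)+h*np.cos(a)]
def g(p,cs=("top","side")):
    o=[]
    for c in cs:
        if c=="top":
            L=[S(p[3]+24*i,16) for i in range(4)];U=px([[293,180],[242,169],[189,158],[136,149]],[140,145])
        else:
            L=[S(p[3]+24*i,16) for i in(1,2,3)]+[[6,45,130],[6,-45,130],[170,80,0],[170,-80,0]]
            U=px([[143,278],[143,243],[143,209],[65,425],[228,428],[28,458],[263,460]],[230,108])
        o.append((proj(c,loc(p,L))-U).ravel())
    return np.concatenate(o)
for cs in (("top","side"),("top",),("side",)):
    r=least_squares(g,[550,250,1.5,13],loss='soft_l1',kwargs=dict(cs=cs),x_scale=[1,1,.01,1]);print("chute",cs,r.x)
    if len(cs)==2:print(np.round(g(r.x).reshape(-1,2),1).tolist())
```

```text
mark [627.31018852 -14.53822997]
mark side [626.08541912 -17.47678562]
box ('top', 'side') [ 5.19366734e+02 -2.96165994e+02  6.33660525e-03]
[[1.3, -0.1], [-0.1, 0.4], [-0.1, -0.3], [2.4, -0.4], [0.7, 0.0], [0.8, -0.0], [0.2, -1.2], [-0.1, -0.9], [0.8, -0.6], [-0.6, -0.5], [-0.4, -1.1], [-0.6, -0.0], [-0.1, -0.0], [-0.0, 0.2]]
tab [[ 444.36823991 -296.64123582   75.        ]]
box ('top',) [ 5.19133431e+02 -2.93845393e+02  8.14114073e-03]
box ('side',) [ 5.19370380e+02 -2.97869687e+02  7.16330610e-03]
chute ('top', 'side') [564.34549928 189.7710316    1.44561347  16.48334012]
[[0.3, 0.1], [0.1, 0.2], [0.2, 0.2], [0.1, -0.1], [0.2, -0.5], [0.1, -0.4], [0.0, -0.4], [0.3, -0.3], [-0.5, -1.1], [-0.8, 0.5], [1.3, -0.3]]
chute ('top',) [569.15696312 212.63176886   1.45301063  -6.60648997]
chute ('side',) [563.80142521 187.96097659   1.44274947  15.74279064]
```

Call:
tcp_steps(
  increments=[
    {"x": -62, "y": -79, "z": 10, "spin": 0.18},
    {"x": -124, "y": -157, "z": 20, "spin": 0.36},
    {"x": -186, "y": -235, "z": 30, "spin": 0.54},
    {"x": -248, "y": -313, "z": 40, "spin": 0.72},
    {"x": -308, "y": -389, "z": 48, "spin": 0.9},
    {"x": -360, "y": -455, "z": 58, "spin": 1.08},
    {"x": -405, "y": -511, "z": 65, "spin": 1.26},
    {"x": -440, "y": -556, "z": 70, "spin": 1.44},
    {"x": -470, "y": -593, "z": 75, "spin": 1.62},
    {"x": -490, "y": -619, "z": 80, "spin": 1.8},
    {"x": -505, "y": -638, "z": 83, "spin": 1.98},
    {"x": -515, "y": -650, "z": 85, "spin": 2.16},
    {"x": -520, "y": -657, "z": 87, "spin": 2.34},
    {"x": -524, "y": -662, "z": 88, "spin": 2.52},
    {"x": -526.7, "y": -665.1, "z": 88, "spin": 2.7},
    {"x": -526.7, "y": -665.1, "z": 88, "spin": 2.717},
    {"x": -526.7, "y": -665.1, "z": 88, "spin": 2.717},
    {"x": -526.7, "y": -665.1, "z": 88, "spin": 2.717},
  ],
  aperture=1.0,
)

```text
time: 2.45
tool_pos: [444.6, -295.9, 150.9]
tool_rot: [0.0, 1.0, 0.004, 0.0]
ft_force: [-0.7, -0.9, -0.0]
opening: 1.003
finger_force: 0.0
```

Run:
```python
from bench import manip, monitor, get_image, camera_model
import cv2
print(monitor.read_state()['joints'])
cv2.imwrite("pics/w1.png",get_image("wrist"))
```

```text
[-8.09596978e-01  1.87709937e-01  1.78860940e+00 -1.67258865e-05
  1.16509446e+00  7.52612609e-01]
```

View pics/w1.png

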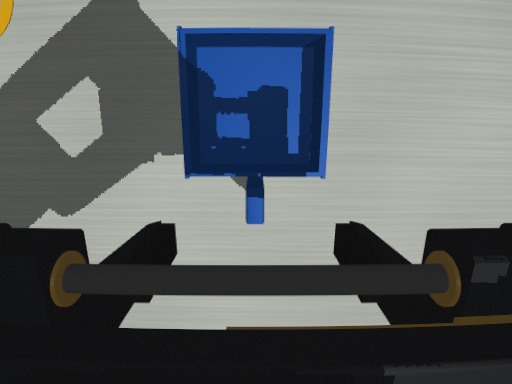

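The wrist view shows the box's rim corners at about (178,27), (333,27), (326,178) and (184,178), with the tab's near end at (246–264, 223), between the fingers. I'll check the pose with these.

Run:
```python
from h import *
M['wrist']=camera_model('wrist')
L=[[60,60,50],[60,-60,50],[-60,-60,50],[-60,60,50],[-90,7,90],[-90,-7,90]]
U=np.array([[178,27],[333,27],[326,178],[184,178],[246,223],[264,223.]])
f=lambda p:(proj('wrist',loc(p,L))-U).ravel()
r=least_squares(f,[519,-296,0],loss='soft_l1',x_scale=[1,1,.01]);print(r.x,loc(r.x,[-75,0,75]),np.round(f(r.x),1))
```

```text
[ 5.19140210e+02 -2.94972926e+02  7.46848899e-03] [[ 444.14230204 -295.53305713   75.        ]] [ 1.3 -0.1 -1.9  0.1 -3.  -2.3  3.1 -2.4 -0.   1.1  0.1  1.1]
```

Call:
tcp_steps(
  increments=[
    {"z": 50},
    {"z": 80},
    {"z": 94},
    {"z": 94},
    {"z": 94},
  ],
)

```text
time: 3.12
tool_pos: [445.4, -297.2, 58.1]
tool_rot: [0.001, 1.0, 0.003, 0.001]
ft_force: [0.5, -1.3, 0.3]
opening: 1.003
finger_force: 0.0
```

Call:
tcp_steps(
  increments=[
    {},
    {},
    {},
    {},
    {},
    {},
    {},
    {},
  ],
  aperture=0.0,
  grip_n=50,
)

```text
time: 4.12
tool_pos: [444.5, -296.4, 56.7]
tool_rot: [-0.0, 1.0, 0.003, -0.0]
ft_force: [-0.2, -0.4, -0.6]
opening: 0.154
finger_force: 50.0
```

Call:
tcp_steps(
  increments=[
    {"z": -10},
    {"z": -25},
    {"z": -45},
    {"z": -60},
    {"z": -60},
    {"z": -60},
  ],
)

```text
time: 4.88
tool_pos: [444.3, -296.2, 116.4]
tool_rot: [-0.0, 1.0, 0.003, -0.0]
ft_force: [-0.5, 0.5, -2.2]
opening: 0.154
finger_force: 50.0
```

Run:
```python
from bench import manip, monitor, get_image, camera_model
import cv2,numpy as np
w=get_image("wrist");s=get_image("side")
cv2.imwrite("pics/l1.png",np.hstack([cv2.resize(w,(400,300)),cv2.resize(s[200:380,180:420],(400,300))]))
```

```text
(no output)
```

View pics/l1.png

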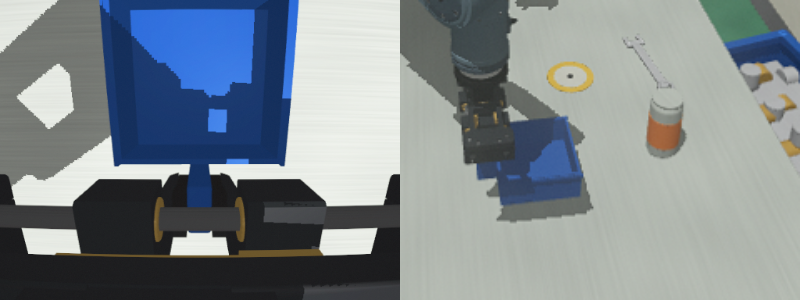

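The box is lifted level, about 60 mm up, with the tab between the pads. Next I carry it to 60 mm short of the chute position, turned to match the chute.

Call:
tcp_steps(
  increments=[
    {"x": 4, "y": -12, "spin": -0.06},
    {"x": 12, "y": -37, "spin": -0.18},
    {"x": 22, "y": -68, "spin": -0.33},
    {"x": 32, "y": -100, "spin": -0.48},
    {"x": 43, "y": -133, "spin": -0.63},
    {"x": 54, "y": -167, "spin": -0.79},
    {"x": 64, "y": -200, "spin": -0.95},
    {"x": 74, "y": -232, "spin": -1.1},
    {"x": 84, "y": -262, "spin": -1.24},
    {"x": 92, "y": -287, "spin": -1.35},
    {"x": 98, "y": -305, "spin": -1.42},
    {"x": 99.9, "y": -311.9, "spin": -1.439},
    {"x": 99.9, "y": -311.9, "spin": -1.439},
    {"x": 99.9, "y": -311.9, "spin": -1.439},
    {"x": 99.9, "y": -311.9, "spin": -1.439},
  ],
)

```text
time: 6.85
tool_pos: [542.6, 15.3, 116.8]
tool_rot: [0.0, 0.751, 0.661, -0.0]
ft_force: [-0.4, -0.0, -2.0]
opening: 0.155
finger_force: 50.0
```

Run:
```python
from bench import manip, monitor, get_image, camera_model
import cv2,numpy as np
w=get_image("wrist");s=get_image("side");t=get_image("top")
cv2.imwrite("pics/c1.png",np.hstack([cv2.resize(t[130:230,130:250],(400,333)),cv2.resize(s[110:255,190:365],(400,333))]))
cv2.imwrite("pics/c1w.png",w)
```

```text
(no output)
```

View pics/c1.png

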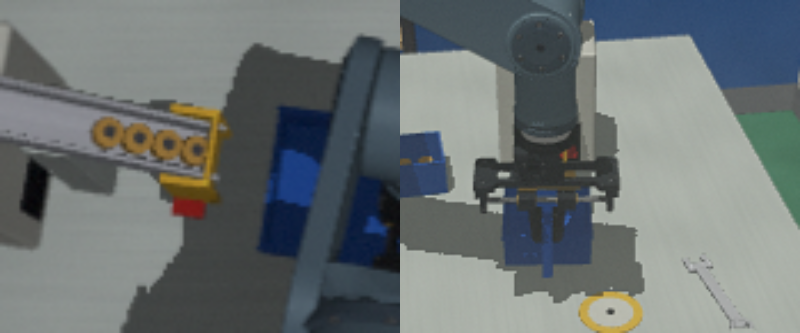

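View pics/c1w.png

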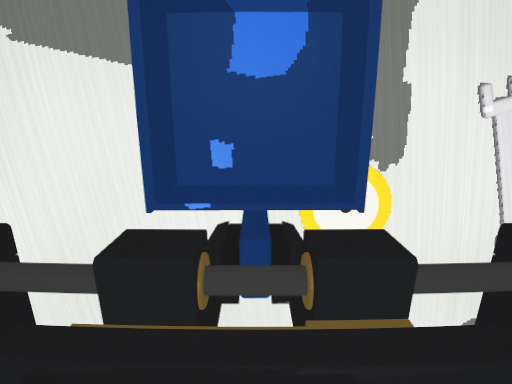

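The top crop shows the box's leading rim edge from (275,105) to (258,253), square to the chute and about 50 mm from the lip. The wrist view shows it still firmly held. I'll check numerically.

Run:
```python
from h import *
k=400/120
U=px([[275,106],[258,253]],[130,130],k)
for z in(110,):
    # pixels -> world at z
    for n,u in zip("LR",U):
        r=least_squares(lambda p:(proj("top",[[p[0],p[1],z]])-u).ravel(),[550,100]);q=r.x-[564.3,189.5];c,s=np.cos(1.4456),np.sin(1.4456)
        print(n,r.x,"chute",c*q[0]+s*q[1],-s*q[0]+c*q[1])
print(monitor.read_state()['tool_pos'],monitor.read_state()['time'])
for nm,P in(("expected rim corners",[[-40,60,110],[-40,-60,110]]),):
    print((proj("top",loc([564.3,189.5,1.4456],P))-130+.5)*k-.5)
```

```text
L [620.68463936 144.84432715] chute -37.26543734915339 -61.51945913822819
R [494.85002083 156.38708108] chute -41.52593575182747 64.77161158210575
[542.61272533  15.57019964 116.77739117] 7.0
[[257.03622399 247.15300471]
 [277.91023614 108.1504403 ]]
```

Call:
tcp_steps(
  increments=[
    {"x": 5},
    {"x": 15},
    {"x": 30},
    {"x": 45},
    {"x": 55},
    {"x": 60},
    {"x": 60},
    {"x": 60},
  ],
)

```text
time: 8.0
tool_pos: [550.1, 75.2, 116.7]
tool_rot: [0.0, 0.75, 0.661, -0.0]
ft_force: [-0.5, 0.6, -2.1]
opening: 0.151
finger_force: 50.0
```

Call:
tcp_steps(
  increments=[
    {"z": -6},
    {"z": -13},
    {"z": -17},
    {"z": -20},
    {"z": -24},
    {"z": -28},
    {"z": -28},
    {"z": -28},
  ],
)

```text
time: 9.0
tool_pos: [550.0, 75.5, 144.6]
tool_rot: [-0.0, 0.75, 0.661, -0.0]
ft_force: [0.8, 0.2, -2.3]
opening: 0.156
finger_force: 50.0
```

Call:
tcp_steps(
  increments=[
    {"z": -6},
    {"z": -12},
    {"z": -18},
    {"z": -22},
    {"z": -24},
    {"z": -24},
    {"z": -24},
    {"z": -24},
    {"z": -24},
    {"z": -24},
    {"z": -24},
    {"z": -24},
    {"z": -24},
    {"z": -24},
    {"z": -24},
    {"z": -24},
  ],
)

```text
time: 11.0
tool_pos: [550.2, 75.5, 168.7]
tool_rot: [-0.0, 0.75, 0.661, -0.0]
ft_force: [0.2, -0.2, -3.5]
opening: 0.154
finger_force: 50.0
```

Run:
```python
from bench import manip, monitor, get_image, camera_model
import cv2,numpy as np
w=get_image("wrist");t=get_image("top");f=[]
for i in range(6): get_image("wrist");f.append(monitor.read_state()['ft_force'])
print(np.mean(f,0))
cv2.imwrite("pics/d1.png",np.hstack([cv2.resize(t[130:230,130:250],(400,333)),cv2.resize(w,(400,333))]))
```

```text
[-0.02946596 -0.17102973 -3.97832224]
```

View pics/d1.png

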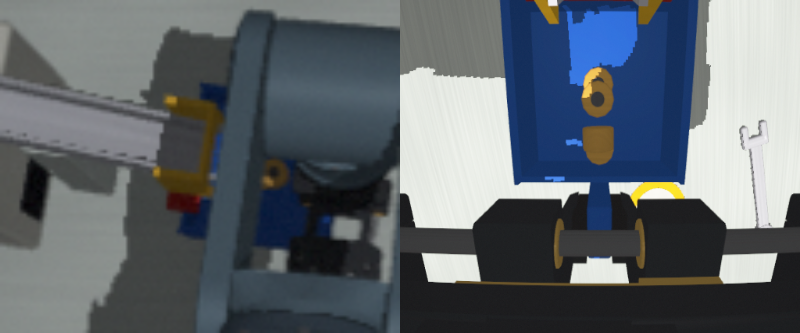

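The gate is open and the chute looks empty in the top crop. In the wrist view, bushings lie near (597,90) and (598,145) in the box, and I can make out at least three. I'll use an enlarged crop for the count.

Run:
```python
from bench import manip, monitor, get_image, camera_model
import cv2,numpy as np
w=get_image("wrist");t=get_image("top")
cv2.imwrite("pics/e1.png",np.hstack([cv2.resize(w[0:220,130:380],(500,440),interpolation=cv2.INTER_CUBIC),cv2.resize(t[150:205,165:202],(296,440),interpolation=cv2.INTER_CUBIC)]))
```

```text
(no output)
```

View pics/e1.png

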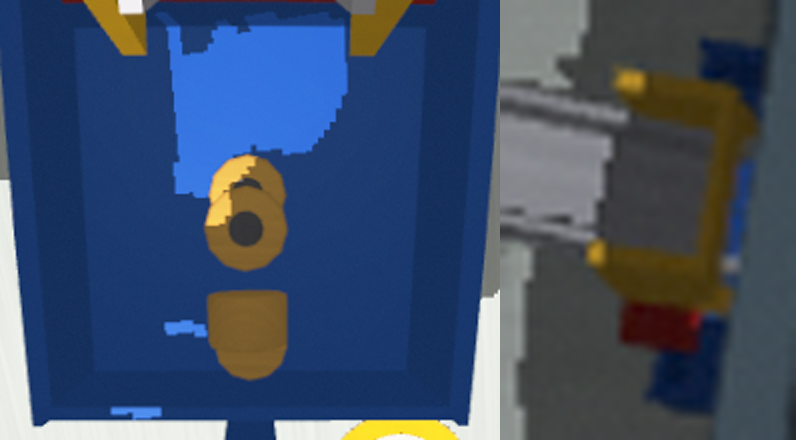

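The chute is empty and all four bushings are in the box: two overlapping near (246,215) and two near (247,335). Next: lower so the gate shuts, back out, and go to the mark.

Call:
tcp_steps(
  increments=[
    {"z": 4},
    {"z": 11},
    {"z": 19},
    {"z": 27},
    {"z": 35},
    {"z": 43},
    {"z": 49},
    {"z": 53},
    {"z": 54},
    {"z": 54},
  ],
)

```text
time: 12.75
tool_pos: [550.3, 75.5, 114.9]
tool_rot: [0.0, 0.75, 0.661, 0.0]
ft_force: [0.9, 0.3, -2.4]
opening: 0.157
finger_force: 50.0
```

Call:
tcp_steps(
  increments=[
    {"x": -3},
    {"x": -9},
    {"x": -18},
    {"x": -28},
    {"x": -38},
    {"x": -49},
    {"x": -60},
    {"x": -71, "z": -2},
    {"x": -82, "y": 4, "z": -6},
    {"x": -93, "y": 10, "z": -13},
    {"x": -104, "y": 18, "z": -21},
    {"x": -114, "y": 27, "z": -30},
    {"x": -124, "y": 37, "z": -39},
    {"x": -133, "y": 47, "z": -48},
    {"x": -141, "y": 57, "z": -57},
    {"x": -147, "y": 66, "z": -66},
    {"x": -151, "y": 74, "z": -75},
    {"x": -154, "y": 81, "z": -83},
    {"x": -156, "y": 86, "z": -89},
    {"x": -156.3, "y": 87.6, "z": -92},
  ],
)

```text
time: 15.25
tool_pos: [617.7, -90.6, 207.1]
tool_rot: [0.0, 0.75, 0.661, 0.0]
ft_force: [1.2, -0.5, -3.2]
opening: 0.155
finger_force: 50.0
```

Call:
tcp_steps(
  increments=[
    {},
    {},
    {},
    {},
    {},
    {},
    {},
    {},
  ],
)

```text
time: 16.25
tool_pos: [617.4, -90.6, 206.7]
tool_rot: [0.0, 0.75, 0.661, 0.0]
ft_force: [-0.2, -0.6, -2.3]
opening: 0.158
finger_force: 50.0
```

Run:
```python
from h import *
f=[]
for i in range(8): w=get_image("wrist");f.append(monitor.read_state()['ft_force'])
print(np.mean(f,0),monitor.read_state()['time'])
h=cv2.cvtColor(w[0:225,130:380],cv2.COLOR_BGR2HSV);m=cv2.inRange(h,(8,90,30),(28,255,255))
n,_,st,ce=cv2.connectedComponentsWithStats(m);print([(s.tolist(),c.round().tolist()) for s,c in zip(st[1:],ce[1:]) if s[4]>40])
M['wrist']=camera_model('wrist')
print("mark in wrist",proj('wrist',[[626.7,-16,1]]), "box centre underside predicted",proj('wrist',[[626.7,-16,150]]))
```

```text
[-0.09615336 -0.16399713 -2.30942167] 16.65
[([103, 77, 40, 58, 1579], [123.0, 105.0]), ([103, 145, 40, 44, 1481], [123.0, 165.0])]
mark in wrist [[255.22374013 108.66817688]] box centre underside predicted [[255.43140104 102.66123923]]
```

```bash
python3 -c "
from bench import manip, monitor, get_image, camera_model
print(manip.close_job())"
```

```text
the job is handed in; nothing more can be done
None
```

I handed the job in at about 16.7 s with the arm still holding the box level, about 150 mm above the bench and over the mark, with all four bushings in it; the verdict was not reported back.

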